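# Clamp a batten in the crosscut jig and hold the lever down

### The arm

A 7-joint arm with a two-finger parallel gripper is mounted at the origin on the work surface. World frame = base frame: x ahead of the robot, y to its left, z up, the work surface at z = 0. Lengths are in m, angles in rad, forces in N, time in s.
With the tool pointing down it reaches from about 0.425 to 0.875 m from the base axis. Payload 8.4 kg.
Tool frame: the origin (TCP) lies between the finger pads, 19 mm behind the fingertips; this is the grasp point; z points along the fingers, y is the line along which they close (so a half turn about z gives the same grasp; the last joint's range is limited). The gripper opens to 85 mm and grips with 20 to 120 N. Pads are 22 mm wide; open, the fingers measure 114 mm over their backs; the gripper's body (76 mm by 85 mm) begins 54 mm behind the grasp point. The pads swing forward as they close: fully open they stand 13 mm farther back than shut.
Start: joints at [-1.265, 0.333, 0.04, 1.465, -0.013, 1.343, -0.059], TCP at [0.256, 0.597, 0.25] pointing down, gripper open.
Joint ranges: [-2.58, 2.58], [-0.38, 2.09], [-1.3, 1.39], [0.25, 2.4], [-1.5, 4.64], [0.08, 2.09], [-2.65, 2.65]. Speed limits (rad/s): [2.22, 2.22, 2.79, 2.79, 3.14, 3.14, 3.14].

### API

Orientations are given as a unit quaternion [w, x, y, z].
In Python, from workcell import r, cams gives the robot as it stands (r), with the cameras (cams).
- The arm moves only by the shell command python3 inch.py 'ROWS' [OPENING]. ROWS is a JSON list of rows, 1 to 8 of them, each of 6 numbers: dx, dy, dz in m, then a rotation vector rx, ry, rz in rad; each row is the pose to reach, as a shift and turn from the pose commanded when the command began, along the tool's axes at that moment; what a row does not reach only later rows make up. A row lasts 1/10 s, in which the tool goes at most 0.05 m and 0.15 rad, less where a joint would pass 70% of its speed; a pose out of reach is approached as far as the arm can. OPENING is the opening from 0.0 (shut) to 1.0 (fully open), set as the command begins (- or left out keeps the last). The fingers move at their own pace and stop on an object; the grip force is fixed at half the most. Time passes only in rows, so rows that do not move let the fingers close. It prints the time, the measured TCP pose, the force, the opening and the grip force at its end.
- r.get_state(): the state, without advancing time (a new reading comes with each control period).
- cams.snapshot(name): name is "scene" or "top" or "wrist"; returns the picture (384x512x3 uint8, red, green, blue); there is no depth.
- cams.camera_params(name): a dict with "fovy" (degrees; the focal length in pixels is half the picture's height over the tangent of half this angle, whatever the lens; pixels are square), "cx", "cy" (the principal point, pixels), "xyz" and "orientation" of the camera in the world; the wrist camera has in their place "hand_eye" (4x4, takes a point from camera to tool coordinates, whose origin is the TCP and whose axes are the flange's). Camera axes: x right, y up, looking along -z (the intrinsics and any distortion apply to the point x, -y, -z); pixel columns grow to the right and rows downward; lengths in m; the calibration is good to about 2 mm. A picture is of the moment at which its call begins: read the wrist's pose just before it. camera_params takes no time and is no camera call.
- r.job_done(): hands the job in; it is judged then, once.
The state is a dict: "t": time; "joint_pos": joint angles; "qd": joint speeds; "joint_efforts": joint torques, N m; "tool_pos": TCP position; "eef_rot": TCP orientation; "wrist_force": force on the tool from outside, world axes, zero at the start; "torque": the same for the moment, N m; "width": opening from 0.0 (shut) to 1.0 (fully open); "finger_force": force on a finger pad.
Only numpy, scipy, OpenCV 4.12 (cv2) and the standard library are available. Lean on these libraries where they do the work, as an engineer would, in place of code of your own. Each camera call takes 0.05 s, during which the arm holds its last target. There are 200 camera calls.

### The job

Take the long thick batten and slide it into the crosscut jig, under the raised hold-down lever, so that it lies flat and snug against both the fence and the end stop. Then press the lever's wooden paddle down with the gripper until the lever is level, clamping the batten under its sprung foot, and finish while still holding it level there: do not let go. Leave the other pieces of wood and the tools where they are.

Things in the scene. Friction and masses are not known exactly. Their poses are not given: they have to be found in the camera images.
- batten: the long thick batten of pale wood, 240 x 36 x 30 mm (length along its x, width along its y, height along z), about 0.12 kg, lying loose on the bench; origin at the centre of its underside. Either end may point to the stop.
- jig: crosscut jig fixed to the bench: plywood bed 15 mm thick, from x -60 to 140 and y -150 to 150 mm in its frame; origin on the bench surface, z up. A batten fully home lies along the jig's y, its origin at (0, 0, 15) mm in the jig's frame, fence on its +x side, stop at its +y end. Slide it in along +y under the lever.
- fence (a point): middle of the top edge of the fence's face. The wooden fence runs along the jig's y, its face towards -x at jig x 18 mm; 26 mm thick, 250 mm long (jig y -145 to 105), its top only 10 mm above the bed
- end_stop (a point): middle of the top edge of the end stop's face: a wooden block, face towards -y at jig y 120 mm, 56 mm wide (jig x -28 to 28), its top 22 mm above the bed
- lever_pin (a point): middle of the hinge pin of the steel hold-down lever, at (110, 90, 85) mm in the jig's frame, pin along the jig's y. The lever, 24 mm wide, reaches from it towards the jig's -x over the batten's place. Its steel bracket is 99 mm tall from the bench (jig x 97 to 127, y 65 to 115). Raised, the foot leaves about 25 mm above a 30 mm thick batten
- lever (a joint): angle of the hold-down lever in rad: 0 raised by its spring (sloping up 0.30 rad towards the paddle), 0.30 level, 0.40 at its lower stop. It springs back when let go. With a batten under it the foot touches at about 0.23.
- foot: rubber ball foot, 22 mm across, on a steel stem that slides in the lever 110 mm from the hinge pin (0.8 N/mm, slightly preloaded, up to 20 mm); origin at the ball's lowest point. With the lever level over the batten it is pushed in about 8 mm and bears on the batten with about 9 N.
- paddle_top (a point): centre of the top face of the flat wooden paddle on the lever's free end, to be pressed down: paddle 64 mm (along the lever) x 40 x 14 mm, centre 210 mm from the hinge pin, top 12 mm above the lever's mid-line (97 mm above the bench when level, about 158 mm raised). About 2 N moves it at first, about 8 N holds it level on the batten.
- offcut: short thick offcut of the same wood, 150 x 36 x 30 mm, loose; origin at the centre of its underside. Leave alone.
- lath: long thin lath of the same wood, 240 x 22 x 12 mm, loose; origin at the centre of its underside. Leave alone.
- glue: white glue bottle, 60 mm across, 160 mm tall, standing; origin at the centre of its foot. Leave alone.
- hammer: hammer lying on the bench; its handle lies along its x. Leave alone.
- sander: cork sanding block, 100 x 60 x 35 mm; origin at the centre of its underside. Leave alone.
- tin: open metal tin, 74 mm across, 100 mm tall; origin at the centre of its foot. Leave alone.
- tape: grey tape measure, 65 x 34 x 60 mm; origin at the centre of its underside. Leave alone.

How it is judged:
On the way, in this order (a step that is already met when the one before it is completed fails the run):
1. the batten lies flat in the jig, snug against the fence and the end stop (x of batten in the frame of jig between -0.004 and 0.004 m and y of batten in the frame of jig between -0.005 and 0.004 m and z of batten in the frame of jig between 0.011 and 0.018 m and angle between the x axis of batten and the y axis of jig, either way round below 0.04 rad and angle between the z axis of batten and the z axis of jig, either way round below 0.05 rad), for 0.2 s.
2. the lever is pressed level by its paddle with its foot bearing on the batten (value of joint lever between 0.24 and 0.36 rad and contact force between foot and batten above 2.5 N and contact force between the fingers and lever above 2 N and horizontal distance between the grasp point and paddle_top below 0.06 m), for 0.3 s.
At the end, for the whole second after the job is handed in: batten flat on the bed, within 4 mm of the fence, 5 mm of the end stop, parallel within 0.04 rad; fingers (TCP within 60 mm of the paddle in plan) press with over 2 N, lever still and within 0.06 rad of level, foot bearing on the batten with over 2.5 N; robot still holding (all of step 1 and all of step 2 and velocity of joint lever between -0.05 and 0.05 rad/s); the arm keeps its last pose, push and grip.
It fails at once if another piece of wood or a tool was moved more than 30 mm (distance of any of offcut, lath, glue, hammer, sander, tin, tape from where it was at the start of the episode above 0.03 m).
It also fails if it takes over 56 s, if anything falls off the work surface, if the arm or the gripper's body presses on something with over 40 N, if the wrist force passes 120 N, or if a joint passes its speed limit or range.

## Working session

There is one attempt and no reset: what is moved stays moved. The work goes in short steps, Python scripts to look and compute and a shell command to move; the robot and the scene stay as the last step left them, time stands still between calls to the robot, and variables do not carry over. Pictures are saved under pics/ and viewed, at most 10 in all, crops included, and the job is handed in when it is done.

```bash
ls; mkdir -p pics; python3 - <<'E'
from workcell import r, cams
import cv2
for n in ("scene","top"):
    im=cams.snapshot(n); cv2.imwrite(f"pics/{n}0.png",im[:,:,::-1]); print(n,cams.camera_params(n))
print(cams.camera_params("wrist")); print(r.get_state())
E
```

```text
inch.py
pics
workcell.py
scene {'fovy': 50.83830667143403, 'cx': 248.43511367022637, 'cy': 194.60740039589882, 'xyz': array([0.90035059, 0.57074958, 1.03452865]), 'orientation': array([0.2647687 , 0.07386676, 0.27987364, 0.91984346])}
top {'fovy': 53.579528116631465, 'cx': 257.2386993959459, 'cy': 193.48791870239342, 'xyz': array([0.49068487, 0.01294406, 1.30708279]), 'orientation': array([-0.70392127, -0.03040765,  0.02903773,  0.70903246])}
{'fovy': 64.87273830066812, 'cx': 260.8412432257864, 'cy': 185.3266986509873, 'hand_eye': array([[-2.09407880e-04,  9.56486541e-01,  2.91776377e-01,
         7.47453292e-02],
       [ 9.99999939e-01,  1.19116003e-04,  3.27219821e-04,
         9.75881662e-04],
       [ 2.78226119e-04,  2.91776427e-01, -9.56486507e-01,
        -1.24741934e-01],
       [ 0.00000000e+00,  0.00000000e+00,  0.00000000e+00,
         1.00000000e+00]])}
{'t': 0.1, 'joint_pos': array([-1.26517564,  0.33383757,  0.03986222,  1.46619481, -0.01340667,
        1.34327271, -0.05844863]), 'qd': array([ 0.00160379, -0.00093862,  0.00096442, -0.00173192, -0.00058673,
       -0.0012289 ,  0.00070996]), 'joint_efforts': array([ 3.37681951e-03, -6.60018539e+01,  1.36947211e+00, -4.06477547e+01,
        1.68092258e-02,  8.86289170e-03, -3.02807985e-05]), 'tool_pos': array([0.25586759, 0.59710567, 0.24920588]), 'eef_rot': array([-1.02831060e-04,  2.01009160e-01,  9.79589095e-01, -7.15956482e-04]), 'wrist_force': array([0.42051445, 0.46041789, 0.30109282]), 'torque': array([-0.00506251, -0.02667604, -0.02636694]), 'finger_force': 0.0, 'width': 0.9985177446112387}
```

View pics/top0.png

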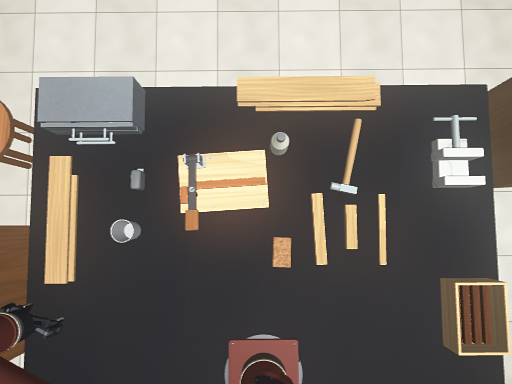

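View pics/scene0.png

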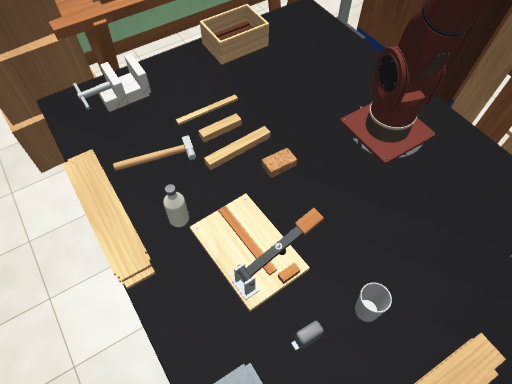

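```bash
cat > h.py <<'E'
import numpy as np, cv2
from scipy.spatial.transform import Rotation as R
from workcell import r, cams
def rot(q): return R.from_quat(np.r_[q[1:],q[0]])
def cam(n,st=None):
    p=cams.camera_params(n); f=192/np.tan(np.radians(p["fovy"]/2))
    if n=="wrist":
        st=st or r.get_state(); T=np.eye(4); T[:3,:3]=rot(st["eef_rot"]).as_matrix(); T[:3,3]=st["tool_pos"]
        M=T@p["hand_eye"]; return f,p["cx"],p["cy"],M[:3,:3],M[:3,3]
    return f,p["cx"],p["cy"],rot(p["orientation"]).as_matrix(),np.array(p["xyz"])
def unproj(c,uv,z):
    f,cx,cy,Rm,o=c; uv=np.atleast_2d(np.array(uv,float))
    d=np.c_[(uv[:,0]-cx)/f,-(uv[:,1]-cy)/f,-np.ones(len(uv))]@Rm.T
    return o+d*((z-o[2])/d[:,2])[:,None]
def proj(c,P):
    f,cx,cy,Rm,o=c; q=(np.atleast_2d(P)-o)@Rm
    return np.c_[cx+f*q[:,0]/-q[:,2],cy-f*q[:,1]/-q[:,2]]
E
python3 - <<'E'
from h import *
im=cv2.imread("pics/top0.png"); c=cam("top")
hsv=cv2.cvtColor(im,cv2.COLOR_BGR2HSV)
m=((hsv[...,2]>110)&(hsv[...,1]>40)).astype(np.uint8)
for nm,(x0,y0,x1,y1),z in (("batten",(305,185,335,275),.03),("offcut",(340,198,362,255),.03),("bed",(170,140,275,225),.015)):
    k=np.zeros_like(m);k[y0:y1,x0:x1]=m[y0:y1,x0:x1]
    cs,_=cv2.findContours(k,0,2); cn=max(cs,key=cv2.contourArea)
    P=unproj(c,cn[:,0,:],z)[:,:2]; rc=cv2.minAreaRect((P*1000).astype(np.float32)); print(nm,rc,cv2.boxPoints(rc).round().tolist())
cv2.imwrite("pics/crop1.png",cv2.resize(im[140:275,170:330],None,fx=4.4,fy=4.4,interpolation=cv2.INTER_CUBIC))
E
```

```text
batten ((480.27581787109375, -190.09107971191406), (238.51519775390625, 38.529754638671875), 2.917405605316162) [[360.0, -177.0], [362.0, -215.0], [600.0, -203.0], [598.0, -165.0]]
offcut ((487.2645263671875, -297.71429443359375), (147.0345916748047, 38.3307991027832), 0.31439316272735596) [[414.0, -279.0], [414.0, -317.0], [561.0, -316.0], [561.0, -278.0]]
bed ((623.5899047851562, 132.27366638183594), (241.55723571777344, 303.1456604003906), 3.5630977153778076) [[494.0, 276.0], [512.0, -27.0], [754.0, -12.0], [735.0, 291.0]]
```

View pics/crop1.png

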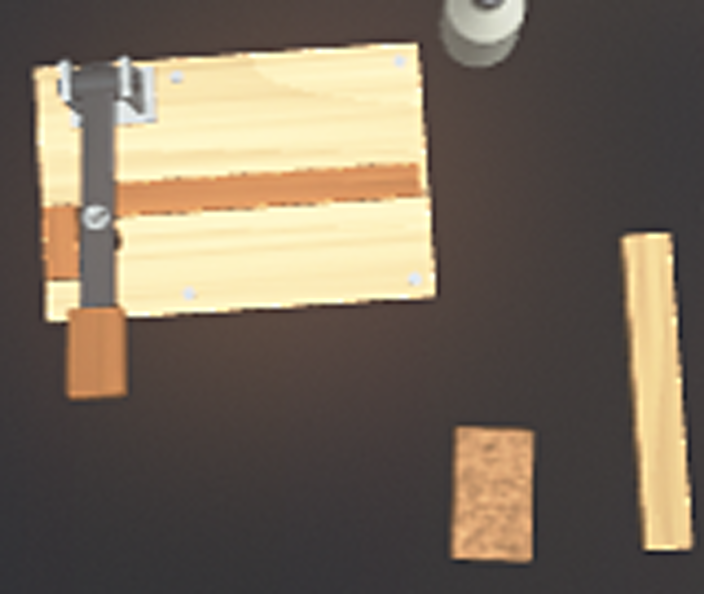

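```bash
python3 - <<'E'
from h import *
from scipy.optimize import least_squares
c=cam("top")
uv=(np.array([(35,67),(417,43),(436,296),(46,320),(419,194),(417,163)])+.5)/4.4-.5+[170,140]
J=np.array([(140,150,15),(140,-150,15),(-60,-150,15),(-60,150,15),(18,-145,16),(44,-145,25)])/1000
def W(p,J): return np.c_[p[0]+np.cos(p[2])*J[:,0]-np.sin(p[2])*J[:,1],p[1]+np.sin(p[2])*J[:,0]+np.cos(p[2])*J[:,1],J[:,2]]
s=least_squares(lambda p:(proj(c,W(p,J))-uv).ravel(),[.55,.13,.06],x_scale=.01)
print("jig",s.x,s.fun.reshape(-1,2).round(2).tolist())
print("paddle",W(s.x,np.array([[-.1,.09,.097]])))
# batten 
def fit(uvb,p0):
    B=np.array([(120,18,30),(120,-18,30),(-120,-18,30),(-120,18,30)])/1000
    s=least_squares(lambda p:(proj(c,W(p,B))-uvb).ravel(),p0,x_scale=.01); return s
uvb=(np.array([(622,235),(671,233),(691,550),(643,550)])+.5)/4.4-.5+[170,140]
s2=fit(uvb,[.48,-.19,.05]); print("batten",s2.x,s2.fun.reshape(-1,2).round(2).tolist())
g=unproj(c,[(280,143)],.13);print("glue approx",g)
E
```

```text
jig [0.60473135 0.1312893  0.05733237] [[-0.24, -0.24], [-0.06, -0.37], [-0.5, 0.06], [0.02, 0.3], [0.39, 0.53], [0.38, -0.3]]
paddle [[0.49973857 0.21541133 0.097     ]]
batten [ 0.47964165 -0.19012659  0.04358008] [[0.26, -0.05], [-0.21, -0.14], [-0.06, -0.19], [0.02, 0.37]]
glue approx [[ 0.74853547 -0.05775961  0.13      ]]
```

```bash
cat >> h.py <<'E'
def to(target,yaw_y=None):
    "shift in tool axes and rotation about tool z to bring tool y axis to heading yaw_y"
    st=r.get_state(); M=rot(st["eef_rot"]).as_matrix(); d=M.T@(np.array(target)-st["tool_pos"])
    h=np.arctan2(M[1,1],M[0,1]); tilt=np.degrees(np.arccos(-M[2,2]))
    print("t",round(st["t"],2),"pos",st["tool_pos"].round(4),"yhead",round(h,4),"tilt",round(tilt,2),"shift",d.round(4),"rz",None if yaw_y is None else round(-((yaw_y-h+np.pi)%(2*np.pi)-np.pi),4))
    return d
E
python3 -c "
from h import *
to([.5396,-.1875,.20],np.pi/2+.0436)"
R='-0.57,-0.61,0,0,0,-0.448'; python3 inch.py '[[-0.57,-0.61,0,0,0,-0.448],[-0.57,-0.61,0,0,0,-0.448],[-0.57,-0.61,0,0,0,-0.448],[-0.57,-0.61,0,0,0,-0.448],[-0.57,-0.61,0,0,0,-0.448],[-0.57,-0.61,0,0,0,-0.448],[-0.57,-0.61,0,0,0,-0.448],[-0.57,-0.61,0,0,0,-0.448]]' 1.0
python3 -c "
from h import *
to([.5396,-.1875,.20],np.pi/2+.0436)"
```

```text
t: 0.9
tool_pos: [0.3921, 0.2191, 0.2499]
eef_rot: [-0.0, -0.022, 1.0, 0.0]
wrist_force: [0.6, -0.7, 0.8]
width: 1.004
finger_force: 0.0
t 0.9 pos [0.3921 0.2191 0.2499] yhead 1.614 tilt 0.02 shift [-0.1299 -0.4126  0.0498] rz -0.0004
```

```bash
python3 inch.py '[[-0.13,-0.413,0,0,0,0],[-0.13,-0.413,0,0,0,0],[-0.13,-0.413,0,0,0,0],[-0.13,-0.413,0,0,0,0],[-0.13,-0.413,0.05,0,0,0],[-0.13,-0.413,0.05,0,0,0],[-0.13,-0.413,0.05,0,0,0],[-0.13,-0.413,0.05,0,0,0]]'
python3 inch.py '[[0,-0.02,0,0,0,0],[0,-0.02,0,0,0,0]]' 
python3 - <<'E'
from h import *
to([.5396,-.1875,.034],np.pi/2+.0436)
st=r.get_state(); im=cams.snapshot("wrist"); np.save("w1.npy",im); c=cam("wrist",st)
B=np.array([(x,y,30) for x,y in((120,18),(120,-18),(-120,-18),(-120,18))])/1000
p=[0.4796,-0.1901,.0436]; a=rot([np.cos(p[2]/2),0,0,np.sin(p[2]/2)])
im2=im[:,:,::-1].copy(); uv=proj(c,a.apply(B)+[p[0],p[1],0]); print(uv.round(1))
cv2.polylines(im2,[uv.astype(np.int32)],True,(0,0,255),1); cv2.imwrite("pics/w1.png",im2)
E
```

```text
t: 1.7
tool_pos: [0.5271, -0.1524, 0.2078]
eef_rot: [0.0, -0.022, 1.0, 0.0]
wrist_force: [0.8, 1.1, 0.5]
width: 0.997
finger_force: 0.0
t: 1.9
tool_pos: [0.5268, -0.1745, 0.2074]
eef_rot: [-0.001, -0.019, 1.0, -0.001]
wrist_force: [0.5, -0.2, 0.2]
width: 1.001
finger_force: 0.0
t 1.9 pos [ 0.5268 -0.1745  0.2074] yhead 1.6083 tilt 0.16 shift [-0.0127 -0.0131  0.1734] rz -0.0061
[[264.8 233. ]
 [232.1 233.1]
 [222.7 -18.8]
 [264.1 -19.1]]
```

View pics/w1.png

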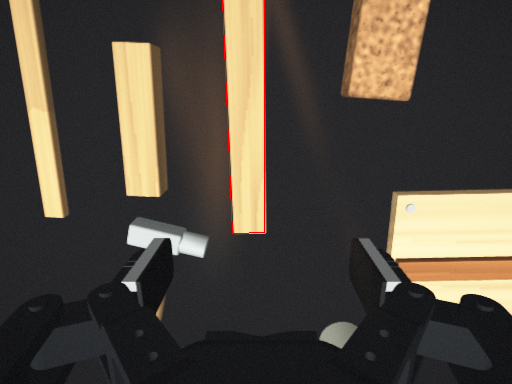

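```bash
python3 inch.py '[[-0.0127,-0.0131,0.05,0,0,-0.006],[-0.0127,-0.0131,0.1,0,0,-0.006],[-0.0127,-0.0131,0.13,0,0,-0.006],[-0.0127,-0.0131,0.155,0,0,-0.006],[-0.0127,-0.0131,0.17,0,0,-0.006],[-0.0127,-0.0131,0.177,0,0,-0.006],[-0.0127,-0.0131,0.177,0,0,-0.006]]'
python3 -c "
from h import *
to([.5396,-.1875,.030],np.pi/2+.0436)"
```

```text
t: 2.65
tool_pos: [0.5411, -0.1824, 0.0311]
eef_rot: [-0.0, -0.025, 1.0, 0.0]
wrist_force: [0.7, 0.1, -0.2]
width: 0.998
finger_force: 0.0
t 2.65 pos [ 0.5411 -0.1824  0.0311] yhead 1.6208 tilt 0.03 shift [ 0.0017 -0.0051  0.0011] rz 0.0064
```

```bash
python3 inch.py '[[0.0015,-0.005,0.001,0,0,0.006],[0.0015,-0.005,0.001,0,0,0.006],[0.0015,-0.005,0.001,0,0,0.006]]'
python3 -c "
from h import *
to([.5396,-.1875,.030],np.pi/2+.0436)"
python3 inch.py '[[0,0,0,0,0,0],[0,0,0,0,0,0],[0,0,0,0,0,0],[0,0,0,0,0,0],[0,0,0,0,0,0],[0,0,0,0,0,0],[0,0,0,0,0,0],[0,0,0,0,0,0]]' 0.0
python3 -c "
from h import *
to([.5396,-.1875,.030],np.pi/2+.0436)"
```

```text
t: 2.95
tool_pos: [0.5402, -0.1886, 0.031]
eef_rot: [0.001, -0.021, 1.0, -0.0]
wrist_force: [0.5, 0.3, -0.1]
width: 0.998
finger_force: 0.0
t 2.95 pos [ 0.5402 -0.1886  0.031 ] yhead 1.6134 tilt 0.09 shift [0.0006 0.0011 0.001 ] rz -0.001
t: 3.75
tool_pos: [0.54, -0.1883, 0.0304]
eef_rot: [0.0, -0.022, 1.0, -0.0]
wrist_force: [-0.3, 0.8, 5.4]
width: 0.404
finger_force: 61.0
t 3.75 pos [ 0.54   -0.1883  0.0304] yhead 1.614 tilt 0.03 shift [0.0003 0.0008 0.0004] rz -0.0004
```

```bash
python3 inch.py '[[0,0,-0.02,0,0,0],[0,0,-0.05,0,0,0],[0,0,-0.09,0,0,0],[0,0,-0.11,0,0,0],[0,0,-0.11,0,0,0]]'
python3 -c "
from h import *
to([.6073,-.0188,.13],.0573)"
```

```text
t: 4.25
tool_pos: [0.5412, -0.1887, 0.1427]
eef_rot: [0.002, -0.022, 1.0, -0.0]
wrist_force: [-0.0, 0.0, -1.9]
width: 0.409
finger_force: 60.3
t 4.25 pos [ 0.5412 -0.1887  0.1427] yhead 1.6139 tilt 0.26 shift [-0.0733  0.1669  0.0129] rz 1.5566
```

```bash
python3 inch.py '[[-0.01,0.02,0,0,0,0.14],[-0.02,0.04,0,0,0,0.28],[-0.03,0.06,0,0,0,0.42],[-0.04,0.08,0,0,0,0.56],[-0.05,0.1,0,0,0,0.7],[-0.055,0.12,0,0,0,0.84],[-0.06,0.14,0,0,0,0.98],[-0.073,0.16,0,0,0,1.12]]'
python3 -c "
from h import *
to([.6073,-.0188,.13],.0573)"
```

```text
t: 5.05
tool_pos: [0.6045, -0.0245, 0.1384]
eef_rot: [-0.001, 0.515, 0.857, -0.001]
wrist_force: [0.5, -0.4, -1.7]
width: 0.403
finger_force: 60.3
t 5.05 pos [ 0.6045 -0.0245  0.1384] yhead 0.4878 tilt 0.15 shift [0.0037 0.0052 0.0084] rz 0.4305
```

```bash
python3 inch.py '[[0.0037,0.005,0,0,0,0.14],[0.0037,0.005,0,0,0,0.28],[0.0037,0.005,0,0,0,0.43],[0.0037,0.005,0,0,0,0.43],[0.0037,0.005,0,0,0,0.43]]'
python3 - <<'E'
from h import *
to([.6073,-.0188,.05],.0573)
st=r.get_state(); im=cams.snapshot("wrist"); c=cam("wrist",st); im2=im[:,:,::-1].copy()
j=R.from_euler('z',.0573)
def dr(L,col):
    uv=proj(c,j.apply(np.array(L)/1000)+[.6047,.1313,0]); cv2.polylines(im2,[uv.round().astype(np.int32)],False,col,1); print(uv.round(1).tolist())
dr([(18,-145,25),(18,105,25)],(0,0,255)); dr([(-28,120,37),(28,120,37)],(0,0,255)); dr([(-60,-150,15),(-60,150,15)],(255,0,0))
M=rot(st["eef_rot"]).as_matrix()
b=np.array([(180,-18,0),(180,18,0)])/1000@M.T+st["tool_pos"]; uv=proj(c,b);cv2.polylines(im2,[uv.round().astype(np.int32)],False,(0,255,0),1)
cv2.imwrite("pics/w2.png",im2)
E
```

```text
t: 5.55
tool_pos: [0.6078, -0.0196, 0.1389]
eef_rot: [-0.0, 0.683, 0.731, -0.001]
wrist_force: [-0.4, 0.4, -1.0]
width: 0.408
finger_force: 60.2
t 5.55 pos [ 0.6078 -0.0196  0.1389] yhead 0.0684 tilt 0.11 shift [ 0.0009 -0.0003  0.0889] rz 0.0111
[[289.7, 181.8], [306.4, -231.4]]
[[224.1, -294.5], [330.1, -293.1]]
[[197.6, 183.1], [171.0, -322.8]]
```

View pics/w2.png

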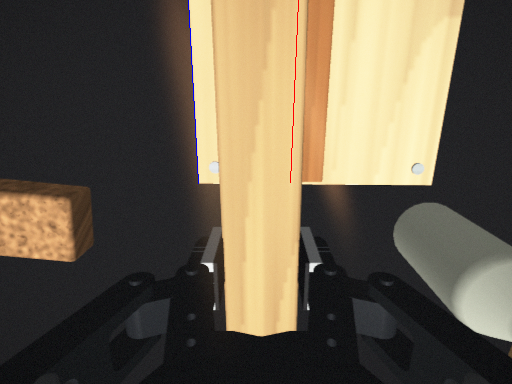

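```bash
python3 inch.py '[[0,-0.001,0.03,0,0,0.011],[0,-0.001,0.06,0,0,0.011],[0,-0.001,0.075,0,0,0.011],[0,-0.001,0.085,0,0,0.011],[0,-0.001,0.09,0,0,0.011],[0,-0.001,0.09,0,0,0.011]]'
python3 -c "
from h import *
d=rot([np.cos(.0573/2),0,0,np.sin(.0573/2)]).apply([-.005,-.07,0]); to([.6047+d[0],.1313+d[1],.047],.0573)"
```

```text
t: 6.2
tool_pos: [0.6076, -0.0198, 0.0502]
eef_rot: [0.0, 0.688, 0.726, 0.0]
wrist_force: [-0.0, -0.0, -1.2]
width: 0.402
finger_force: 60.2
t 6.2 pos [ 0.6076 -0.0198  0.0502] yhead 0.0533 tilt 0.01 shift [0.081  0.0005 0.0032] rz -0.004
```

```bash
python3 inch.py '[[0.02,0,0.001,0,0,-0.004],[0.04,0,0.002,0,0,-0.004],[0.06,0,0.003,0,0,-0.004],[0.075,0,0.004,0,0,-0.004],[0.08,0,0.0045,0,0,-0.004],[0.08,0,0.0045,0,0,-0.004],[0.08,0,0.0045,0,0,-0.004]]'
python3 - <<'E'
from h import *
d=R.from_euler('z',.0573).apply([0,-.06,0]); to([.6047+d[0],.1313+d[1],.0454],.0573)
st=r.get_state(); im=cams.snapshot("wrist"); cv2.imwrite("pics/w3.png",im[:,:,::-1])
E
```

```text
t: 6.9
tool_pos: [0.6033, 0.0592, 0.0459]
eef_rot: [0.0, 0.687, 0.727, -0.0]
wrist_force: [-0.6, 0.3, -1.3]
width: 0.405
finger_force: 60.2
t 6.9 pos [0.6033 0.0592 0.0459] yhead 0.0561 tilt 0.04 shift [0.0119 0.0055 0.0005] rz -0.0012
```

View pics/w3.png

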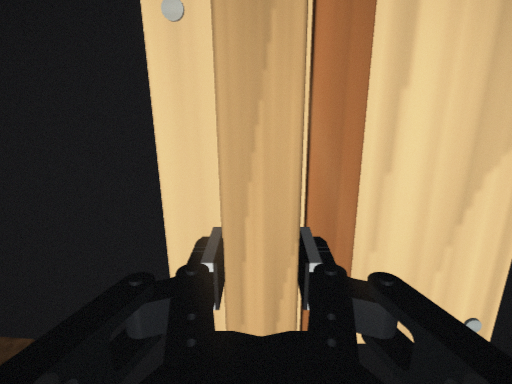

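```bash
python3 inch.py '[[0.004,0.002,0.0005,0,0,-0.001],[0.008,0.004,0.0005,0,0,-0.001],[0.009,0.0055,0.0005,0,0,-0.001],[0.009,0.0065,0.0005,0,0,-0.001],[0.009,0.0065,0.0005,0,0,-0.001],[0.009,0.0065,0.0005,0,0,-0.001]]'
python3 -c "
from h import *
d=R.from_euler('z',.0573).apply([0,-.06,0]); to([.6047+d[0],.1313+d[1],.0454],.0573); print(rot([np.cos(.0286),0,0,np.sin(.0286)]).inv().apply(r.get_state()['wrist_force']))"
```

```text
t: 7.55
tool_pos: [0.6084, 0.0693, 0.0454]
eef_rot: [-0.001, 0.686, 0.727, -0.001]
wrist_force: [-6.9, -1.9, 9.8]
width: 0.408
finger_force: 61.6
t 7.55 pos [0.6084 0.0693 0.0454] yhead 0.0575 tilt 0.11 shift [ 0.0021 -0.0002 -0.    ] rz 0.0002
[-7.02857827 -1.47663596  9.75182915]
```

Fence contact (−7 N in x), on the bed. Now forward to the stop.

```bash
python3 inch.py '[[0.001,0,0,0,0,0],[0.002,0,0,0,0,0],[0.003,0,0,0,0,0],[0.003,0,0,0,0,0],[0.004,0,0,0,0,0],[0.004,0,0,0,0,0]]'
python3 -c "
from h import *
d=R.from_euler('z',.0573).apply([0,-.06,0]); to([.6047+d[0],.1313+d[1],.0454],.0573); print(rot([np.cos(.0286),0,0,np.sin(.0286)]).inv().apply(r.get_state()['wrist_force']))"
```

```text
t: 8.15
tool_pos: [0.6084, 0.0708, 0.0454]
eef_rot: [0.001, 0.687, 0.727, -0.001]
wrist_force: [-5.3, -8.6, 8.5]
width: 0.407
finger_force: 61.4
t 8.15 pos [0.6084 0.0708 0.0454] yhead 0.0558 tilt 0.17 shift [ 0.0006 -0.0003 -0.    ] rz -0.0015
[-5.75942245 -8.28651291  8.53691741]
```

```bash
python3 inch.py '[[0.001,0,0,0,0,0],[0.002,0,0,0,0,0],[0.002,0,0,0,0,0],[0.002,0,0,0,0,0]]'
python3 - <<'E'
from h import *
d=R.from_euler('z',.0573).apply([0,-.06,0]); to([.6047+d[0],.1313+d[1],.0454],.0573); print(rot([np.cos(.0286),0,0,np.sin(.0286)]).inv().apply(r.get_state()['wrist_force']))
im=cams.snapshot("scene")[:,:,::-1]; cv2.imwrite("pics/s2.png",cv2.resize(im[180:310,180:330],None,fx=4.5,fy=4.5,interpolation=cv2.INTER_CUBIC))
E
```

```text
t: 8.55
tool_pos: [0.6084, 0.0715, 0.0454]
eef_rot: [0.001, 0.687, 0.726, -0.002]
wrist_force: [-4.4, -11.7, 7.9]
width: 0.404
finger_force: 61.3
t 8.55 pos [0.6084 0.0715 0.0454] yhead 0.055 tilt 0.24 shift [-0.0001 -0.0003  0.    ] rz -0.0023
[ -5.02436504 -11.38999249   7.85805307]
```

View pics/s2.png

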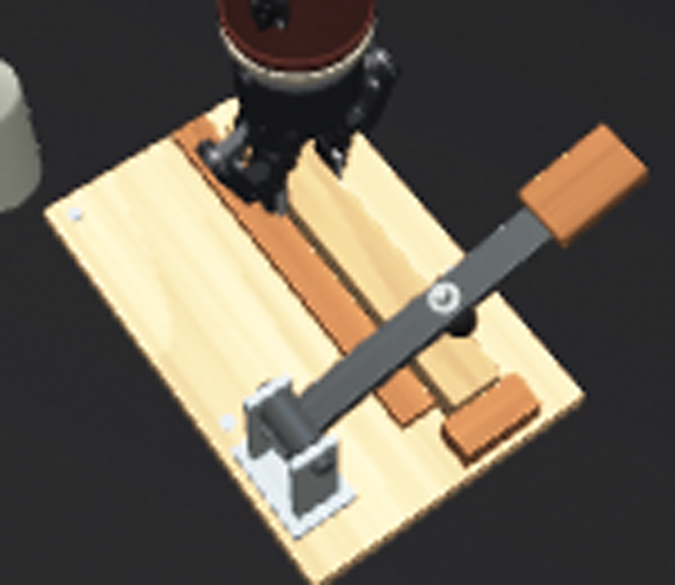

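```bash
python3 inch.py '[[0,0,0,0,0,0],[0,0,0,0,0,0],[0,0,0,0,0,0],[0,0,0,0,0,0]]' 0.7
python3 inch.py '[[0,0,-0.01,0,0,0],[0,0,-0.03,0,0,0],[0,0,-0.07,0,0,0],[0,0,-0.12,0,0,0],[0,0,-0.15,0,0,0],[-0.02,0,-0.17,0,0,0],[-0.02,0,-0.17,0,0,0]]'
python3 - <<'E'
from h import *
to([.4997,.2154,.20],.0573)
st=r.get_state(); im=cams.snapshot("wrist"); c=cam("wrist",st); im2=im[:,:,::-1].copy(); j=R.from_euler('z',.0573)
def dr(L,col):
    uv=proj(c,j.apply(np.array(L)/1000)+[.6047,.1313,0]); cv2.polylines(im2,[uv.round().astype(np.int32)],False,col,1)
dr([(18,-120,45),(18,120,45),(-18,120,45),(-18,-120,45),(18,-120,45)],(0,0,255)); dr([(-28,120,37),(28,120,37)],(0,255,0))
cv2.imwrite("pics/w4.png",im2)
E
```

```text
t: 9.0
tool_pos: [0.6089, 0.0763, 0.045]
eef_rot: [-0.0, 0.686, 0.728, 0.0]
wrist_force: [-0.1, 0.7, -0.5]
width: 0.701
finger_force: 0.0
t: 9.7
tool_pos: [0.6114, 0.0526, 0.2191]
eef_rot: [0.002, 0.687, 0.726, 0.002]
wrist_force: [0.6, -0.9, -0.5]
width: 0.703
finger_force: 0.0
t 9.7 pos [0.6114 0.0526 0.2191] yhead 0.0547 tilt 0.31 shift [ 0.1687 -0.1027  0.0186] rz -0.0026
```

View pics/w4.png

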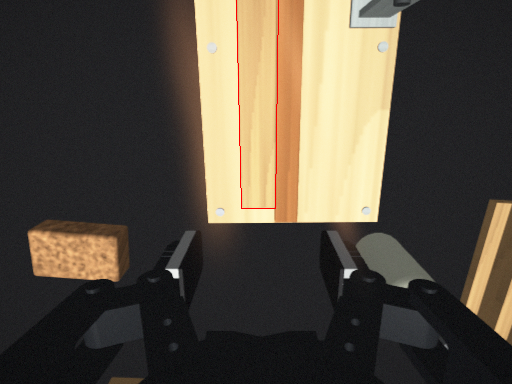

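```bash
python3 inch.py '[[0.04,-0.025,0,0,0,0],[0.08,-0.05,0,0,0,0],[0.12,-0.075,0,0,0,0],[0.15,-0.095,0,0,0,0],[0.169,-0.103,0,0,0,0],[0.169,-0.103,0,0,0,0],[0.169,-0.103,0,0,0,0],[0.169,-0.103,0,0,0,0]]' 0.0
python3 - <<'E'
from h import *
to([.4997,.2154,.116],.0573)
im=cams.snapshot("wrist"); cv2.imwrite("pics/w5.png",im[:,:,::-1])
E
```

```text
t: 10.55
tool_pos: [0.4975, 0.2174, 0.2147]
eef_rot: [0.0, 0.687, 0.727, -0.0]
wrist_force: [0.9, 0.1, -0.5]
width: 0.001
finger_force: 0.0
t 10.55 pos [0.4975 0.2174 0.2147] yhead 0.0567 tilt 0.05 shift [-0.0021  0.0021  0.0987] rz -0.0006
```

View pics/w5.png

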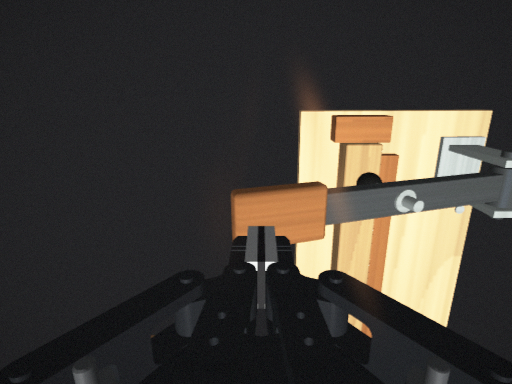

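```bash
python3 inch.py '[[-0.002,0.006,0.02,0,0,0],[-0.002,0.006,0.032,0,0,0],[-0.002,0.006,0.044,0,0,0],[-0.002,0.006,0.056,0,0,0],[-0.002,0.006,0.068,0,0,0],[-0.002,0.006,0.078,0,0,0],[-0.002,0.006,0.085,0,0,0],[-0.002,0.006,0.085,0,0,0]]'
python3 -c "
from h import *
to([.5037,.2154,.116],.0573)"
```

```text
t: 11.4
tool_pos: [0.5031, 0.2167, 0.1293]
eef_rot: [-0.0, 0.686, 0.727, -0.001]
wrist_force: [-2.9, 0.4, 4.1]
width: 0.0
finger_force: 1.8
t 11.4 pos [0.5031 0.2167 0.1293] yhead 0.0579 tilt 0.06 shift [-0.0013  0.0005  0.0133] rz 0.0006
```

```bash
python3 inch.py '[[-0.001,0,0.004,0,0,0],[-0.001,0,0.008,0,0,0],[-0.001,0,0.012,0,0,0],[-0.001,0,0.014,0,0,0],[-0.001,0,0.015,0,0,0],[-0.001,0,0.015,0,0,0],[-0.001,0,0.015,0,0,0],[-0.001,0,0.015,0,0,0]]'
python3 - <<'E'
from h import *
to([.5037,.2154,.116],.0573)
im=cams.snapshot("scene")[:,:,::-1]; cv2.imwrite("pics/s3.png",cv2.resize(im[180:310,180:330],None,fx=4.5,fy=4.5,interpolation=cv2.INTER_CUBIC))
E
```

```text
t: 12.2
tool_pos: [0.5031, 0.2163, 0.1156]
eef_rot: [-0.001, 0.686, 0.727, 0.0]
wrist_force: [-5.0, 1.3, 7.7]
width: 0.0
finger_force: 3.6
t 12.2 pos [0.5031 0.2163 0.1156] yhead 0.0584 tilt 0.08 shift [-0.0009  0.0005 -0.0004] rz 0.0011
```

View pics/s3.png

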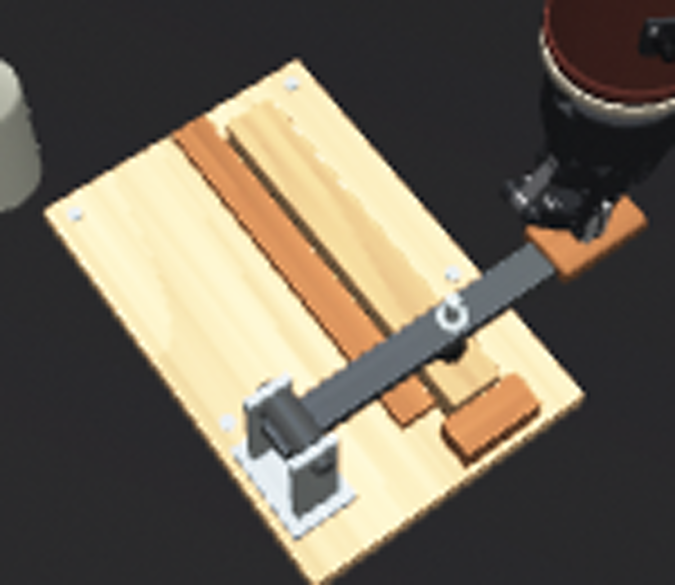

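```bash
python3 inch.py '[[0,0,0,0,0,0],[0,0,0,0,0,0],[0,0,0,0,0,0],[0,0,0,0,0,0],[0,0,0,0,0,0],[0,0,0,0,0,0]]' && python3 -c "
from workcell import r, cams
print(r.job_done())"
```

```text
t: 12.85
tool_pos: [0.5031, 0.2162, 0.1156]
eef_rot: [-0.001, 0.686, 0.727, 0.0]
wrist_force: [-4.8, -0.9, 7.7]
width: 0.001
finger_force: 3.6
the job is handed in; nothing more can be done
None
```

I handed the job in at 12.9 s: the batten lies flat against the fence and end stop, and the gripper is still holding the lever about level on its paddle with about 7.7 N. The hand-in printed no verdict; the lever angle and foot force are inferred from tool height, wrist force and the picture.

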